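Shim a pump against its stop and hold the stack tight

ROBOT

A 6-joint arm with a two-finger parallel gripper is mounted at the origin on the work surface; the furniture and walls round the work are solid. World frame = base frame: x ahead of the robot, y to its left, z up, the work surface at z = 0. Lengths are in m, angles in rad, forces in N, time in s.
With the tool pointing down it reaches from about 0.35 to 0.85 m from the base axis. Payload 8.1 kg.
Tool frame: the origin (TCP) lies on the front face of the gripper's body, between the roots of the fingers; the fingertips stand 73 mm ahead of it and the grasp point (between the pads) lies 54 mm ahead of it; z points along the fingers, y is the line along which they close (so a half turn about z gives the same grasp; the last joint's range is limited). The gripper opens to 85 mm and grips with 20 to 120 N. Pads are 22 mm wide; open, the fingers measure 114 mm over their backs; the gripper's body (76 mm by 85 mm) begins 54 mm behind the grasp point. The pads swing forward as they close: fully open they stand 13 mm farther back than shut.
Start: joints at [-1.189, 0.13, 1.488, -0, 1.523, -0.085], TCP at [0.27, -0.536, 0.304] pointing down, gripper open.
Joint ranges: [-2.96, 2.96], [-0.89, 2.26], [0.02, 2.5], [-1.34, 4.48], [0, 2.73], [-2.66, 2.66]. Speed limits (rad/s): [2.39, 2.39, 2.79, 3.14, 3.14, 3.14].

INTERFACE

Orientations are given as a unit quaternion [x, y, z, w].
In Python, from plant import arm gives the robot as it stands.
- The arm moves only by the tool arm_command, never from a script. Its arguments are lists of equal length, an entry for each row: "translation": the shift along the world's x, y, z in mm, a list of three; "rot": the turn, a rotation vector about the world's x, y, z in rad, a list of three; "hand": the opening, from -1 (shut) to 1 (fully open). In form: {"translation": [[tx, ty, tz], ...], "rot": [[rx, ry, rz], ...], "hand": [hand, ...]}. A call has 1 to 12 rows; each row shifts and turns the commanded pose from where the row before left it; what a row does not reach is not made up. A row lasts 1/10 s, in which the tool goes at most 50 mm and 8.59 degrees, less where a joint would pass 70% of its speed; a pose out of reach is approached as far as the arm can. A call is refused whole if a number of a shift passes 50 or a number of a turn 0.15, either way. A call with a gripper value outside its range is refused whole. The fingers move at their own pace and stop on an object; "newtons" is the grip in N (left out, the last holds). Time passes only in rows, so rows that do not move let the fingers close. It gives the time, the measured TCP pose, the force, the opening and the grip force at its end, in the units of the state.
- arm.state(): the state, without advancing time (a new reading comes with each control period).
- arm.get_image(name): name is "scene" or "top" or "wrist"; returns (picture, depth): 420x560x3 uint8, red, green, blue; 420x560 float32, m along the optical axis (not along the pixel's ray), 0 where there is no reading.
- arm.calibration(name): a dict with "fov_y" (degrees; the focal length in pixels is half the picture's height over the tangent of half this angle, whatever the lens; pixels are square), "cx", "cy" (the principal point, pixels), "rvec" (rotation vector, rad) and "tvec" (3), from world to camera coordinates, as OpenCV has them. Camera axes: x right, y down, z forward; pixel columns grow to the right and rows downward; lengths in m; the calibration is good to about 2 mm. A picture is of the moment at which its call begins: read the wrist's pose just before it. calibration takes no time and is no camera call; for the wrist camera it gives the pose at the moment of the call.
- arm.hand_in(): hands the job in; it is judged then, once.
The state is a dict: "t": time; "q": joint angles; "qvel": joint speeds; "joint_torque": joint torques, N m; "position": TCP position; "ee_rot": TCP orientation; "ft_force": force on the tool from outside, world axes, zero at the start; "ft_torque": the same for the moment, N m; "finger_gap": finger opening in m; "grasp_force": force on a finger pad.
Only numpy, scipy, OpenCV 4.12 (cv2) and the standard library are available. Lean on these libraries where they do the work, as an engineer would, in place of code of your own. Each camera call takes 0.05 s, during which the arm holds its last target. There are 200 camera calls.

TASK

Switch off the small pump by flipping its toggle lever right over, away from the robot. Then close the gap between the pump's end plate and the fixed stop: take the one of the two spacer plates that suits the gap, stand it upright on the gap's floor against the stop, and push the wedge, thin end down and flat back to the spacer, down beside it until you feel it jam tight. Finish holding: keep gripping the wedge and pressing it firmly down so that the stack stays tight, do not let go, and do not disturb the timer, the bottle or the syringe filter.

Things in the scene. Friction and masses are not known exactly. Their poses are not given: they have to be found in the camera images.
- frame: Fixed aluminium base plate, 110 x 260 x 10 mm; its top, 10 mm above its origin, is the gap's floor. y runs along the plate, z is up. At its -y end stands the fixed steel stop, 70 mm wide along x, 56 mm high above the floor; its face to the gap is at y = -90 mm and looks to +y.
- stop_face (a point): Middle of the top edge of the stop's face, 56 mm above the gap's floor (66 mm above the worktop); axes as the frame's.
- plate_face (a point): Middle of the top edge of the pump's steel end plate, on the face that looks to -y at the stop; 56 mm above the gap's floor, 70 mm wide (x). Axes as the frame's. The gap, 20 to 33 mm, is the y distance from stop_face to here; its faces are upright, parallel and rigid, its sides open.
- toggle (a joint): Toggle lever of the pump's switch, rad: about 0 = on, leaning to the frame's -x (towards the robot); 1.0 = off, leaning to +x (away). It stays where it is left, moves under a few newtons and has a firm stop at 1.0.
- toggle_tip (a point): Centre of the 26 mm ball at the end of the steel toggle lever, on the black switch block on top of the pump, 130 mm to +y of plate_face. It is 60 mm from the pivot; the lever leans 0.5 rad either side of upright, so at both ends of its swing the pivot is about 53 mm below the tip and 29 mm from it horizontally.
- rack: Fixed white rack, 60 x 170 mm; three equal slots at y = -55, 0 and 55 mm, 17.5 mm wide, walls to 46 mm above the worktop. The two spacers and the wedge stand in them in any order, on the rack's 6 mm floor, their x, y axes along the rack's; they lift straight up.
- thin_spacer: Loose aluminium plate 8 mm thick (y); body 44 mm wide (x) and 60 mm high, and above it a narrower tab 26 mm wide (x) from 60 to 94 mm above its origin, for gripping across x. Origin: middle of its underside. About 60 g. Suits gaps up to about 26 mm.
- thick_spacer: The same plate but 16 mm thick (y), about 100 g. Suits gaps over about 26 mm.
- wedge: Loose steel wedge, 44 mm wide (x), 120 g. Origin: below the middle of its grip, level with its thin end. Flat back at y = -8 mm; sloped face, to be turned to the pump, at y = -2 mm + z/4, z 0 to 64 mm. Black grip: z 66 to 108, y -8 to 8, 34 mm wide (x). Jams where 6 mm + depth/4 fills the space left, 14 to 48 mm down, off the floor; tight under a lasting push of 10 N.
- timer: Bystander: small white kitchen-type timer, 62 x 66 x 19 mm, lying on the worktop. Leave alone.
- bottle: Bystander: clear bottle with a cap, 47 mm across, 122 mm high, standing on the worktop. Leave alone.
- filter: Bystander: white syringe filter, 27 mm across, 16 mm high. Leave alone.
- pump: The pump itself, fixed on the base plate, grey, 170 mm long along y, its foot, end plate, pump head and motor, up to 98 mm above its origin, with the switch block on top. Origin: under the middle of its end plate's face towards the gap.
There are look-alikes about, which are no part of the job. What is shaped like the thick_spacer but red is not meant.

How it is judged:
On the way, in this order (a step that is already met when the one before it is completed fails the run):
1. the pump is switched off (value of joint toggle above 0.85 rad), for 0.2 s.
2. a spacer stands in the gap on its floor (((z of thin_spacer in the frame of frame between 0.007 and 0.014 m and x of thin_spacer in the frame of frame between -0.018 and 0.018 m and y of thin_spacer in the frame of frame above -0.092 m and y of thin_spacer in the frame of plate_face below 0 m and angle between thin_spacer's own z axis and vertical below 0.5 rad) or (z of thick_spacer in the frame of frame between 0.007 and 0.014 m and x of thick_spacer in the frame of frame between -0.018 and 0.018 m and y of thick_spacer in the frame of frame above -0.092 m and y of thick_spacer in the frame of plate_face below 0 m and angle between thick_spacer's own z axis and vertical below 0.5 rad))), for 0.2 s.
At the end, for the whole second after the job is handed in: Toggle over 0.85 rad. A spacer upright (0.10 rad) on the gap floor (4 mm), within 5 mm of the stop and 18 mm of mid-width. Wedge upright (0.12 rad), centred (18 mm), tip 8 mm or more into the gap, off the floor, still, bearing over 2 N on pump and spacer, gripped with over 5 N (value of joint toggle above 0.85 rad and ((z of thin_spacer in the frame of frame between 0.007 and 0.014 m and x of thin_spacer in the frame of frame between -0.018 and 0.018 m and y of thin_spacer in the frame of frame between -0.092 and -0.081 m and angle between thin_spacer's own z axis and vertical below 0.1 rad and contact force between wedge and thin_spacer above 2 N) or (z of thick_spacer in the frame of frame between 0.007 and 0.014 m and x of thick_spacer in the frame of frame between -0.018 and 0.018 m and y of thick_spacer in the frame of frame between -0.092 and -0.077 m and angle between thick_spacer's own z axis and vertical below 0.1 rad and contact force between wedge and thick_spacer above 2 N)) and contact force between wedge and pump above 2 N and contact force between the fingers and wedge above 5 N and z of wedge in the frame of plate_face below -0.008 m and z of wedge in the frame of frame above 0.012 m and x of wedge in the frame of frame between -0.018 and 0.018 m and angle between wedge's own z axis and vertical below 0.12 rad and linear speed of wedge below 0.01 m/s); the arm keeps its last pose, push and grip.
It fails at once if the timer is moved more than 20 mm (distance of timer from where it was at the start of the episode above 0.02 m).
It fails at once if the bottle is moved more than 20 mm (distance of bottle from where it was at the start of the episode above 0.02 m).
It fails at once if the syringe filter is moved more than 20 mm (distance of filter from where it was at the start of the episode above 0.02 m).
It also fails if it takes over 72 s, if anything falls off the work surface, if the arm or the gripper's body presses on something with over 40 N, if the wrist force passes 120 N, or if a joint passes its speed limit or range.

## Working session

There is one attempt and no reset: what is moved stays moved. The work goes in short steps, Python scripts to look and compute and a tool call to move; the robot and the scene stay as the last step left them, time stands still between calls to the robot, and variables do not carry over. Pictures are saved under pics/ and viewed, at most 10 in all, crops included, and the job is handed in when it is done.

Besides the shell and the picture viewer there is one more tool, called after ">>>" by a JSON object that holds its "name" and its "arguments", one argument or row to a line. arm_command: Moves the arm, as the interface text tells. Its arguments: {"type":"object","properties":{"translation":{"type":"array"},"rot":{"type":"array"},"hand":{"type":"array"},"newtons":{"type":"number"}},"required":["translation","rot","hand"]}

```bash
mkdir -p pics; cat > h.py <<'E'
import numpy as np, cv2
from plant import arm
def cam(n):
    c=arm.calibration(n); f=210/np.tan(np.radians(c['fov_y'])/2)
    return f,c['cx'],c['cy'],cv2.Rodrigues(np.array(c['rvec'],float))[0],np.array(c['tvec'],float)
def grab(n):
    C=cam(n); im,d=arm.get_image(n); np.savez(f'{n}.npz',im=im,d=d,f=C[0],cx=C[1],cy=C[2],R=C[3],t=C[4]); return im,d
def cloud(n):
    z=np.load(n+'.npz'); d=z['d']; v,u=np.mgrid[0:420,0:560]
    p=np.stack([(u-z['cx'])/z['f']*d,(v-z['cy'])/z['f']*d,d],-1)
    w=(p-z['t'])@z['R']; w[d==0]=np.nan; return z['im'],w
E
python3 - <<'E'
from h import *
ims=[]
for n in('scene','top'):
    im,d=grab(n); cv2.imwrite(f'pics/{n}0.png',cv2.resize(im[...,::-1],(800,600),interpolation=cv2.INTER_CUBIC)); print(n,cam(n)[3:],(d==0).mean())
print(arm.state())
E
```

```text
scene (array([[ 0.66112571, -0.75016523, -0.01284223],
       [-0.33426225, -0.27917718, -0.90018268],
       [ 0.67170049,  0.59942658, -0.43532313]]), array([-0.32637865,  0.27890952,  0.54311233])) 0.004022108843537415
top (array([[ 0.0024579 , -0.99996682,  0.00776696],
       [-0.9893218 , -0.00356345, -0.14570411],
       [ 0.14572695, -0.0073259 , -0.98929772]]), array([0.00759737, 0.52229236, 1.23284588])) 0.004077380952380952
{'t': 0.1, 'q': array([-1.18941486e+00,  1.31100239e-01,  1.48916105e+00,  2.31125877e-05,
        1.52301069e+00, -8.54050260e-02]), 'qvel': array([ 7.17005340e-04, -1.69193939e-03, -8.47497599e-04,  2.81195432e-04,
       -2.89622161e-05, -9.03561774e-04]), 'joint_torque': array([ 8.39100758e-04, -5.70951605e+01, -5.01941264e+01, -2.59890294e-04,
        8.05503776e-03, -3.20021957e-05]), 'position': array([ 0.26989556, -0.53545285,  0.30294564]), 'ee_rot': array([ 9.72886994e-01,  2.31279468e-01, -1.12389948e-04, -8.32182143e-04]), 'ft_force': array([0.26310807, 0.14334371, 0.06410748]), 'ft_torque': array([-0.05008986,  0.00500238, -0.00863776]), 'grasp_force': 0.0, 'finger_gap': 0.08534000307628216}
```

View pics/scene0.png

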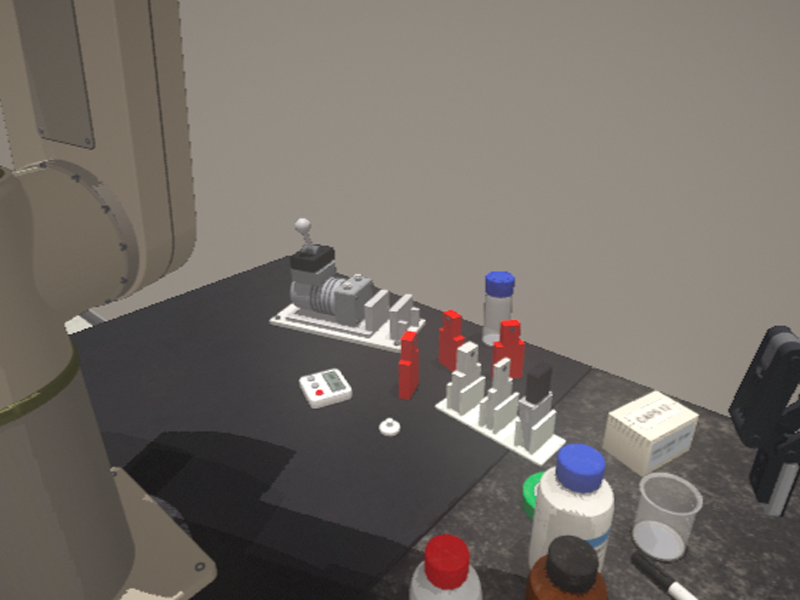

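View pics/top0.png

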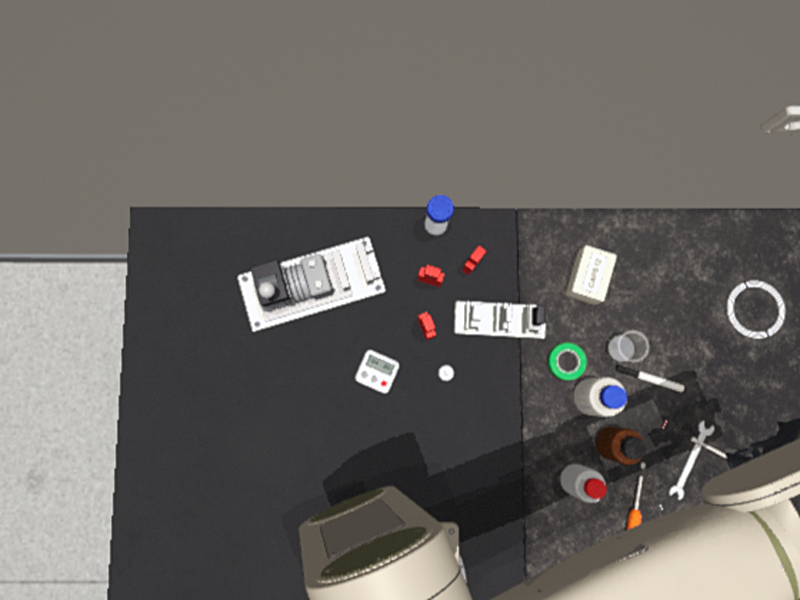

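Scene (800x600): pump with toggle ball (303,226), and gap between two plates near (377,312)/(402,318). Rack has spacers at (467,375) and (500,390), wedge with black grip (538,385). Red look-alikes are at (409,365), (452,340) and (509,348). In the top view the rack is at (500,320), the frame at (312,283), the bottle at (438,215), the timer at (378,371) and the filter at (446,373). Next I measure from depth.

```bash
python3 - <<'E'
from h import *
im,w=cloud('top')
hsv=cv2.cvtColor(im,cv2.COLOR_RGB2HSV)
def box(u0,v0,u1,v1): # 800x600 px
    m=np.zeros(im.shape[:2],bool); m[int(v0*.7):int(v1*.7),int(u0*.7):int(u1*.7)]=1; return m
z=w[...,2]
def rect(m,s):
    p=w[m][:,:2].astype(np.float32); r=cv2.minAreaRect(p); print(s,np.round(r[0],4),np.round(r[1],4),round(r[2],1),len(p),np.round(np.median(w[m],0),4))
print('table z',np.nanmedian(z[box(150,400,250,550)]))
F=box(225,225,395,340); K=box(445,290,555,345)
wh=(hsv[...,2]>150)&(hsv[...,1]<60)
rect(F&wh&(z>.004)&(z<.016),'frame')
rect(K&wh&(z>.003)&(z<.016),'rackfloor')
rect(K&(z>.035)&(z<.055),'rackwalls')
rect(K&(z>.055),'tabs')
for zz in [(.055,.075)]: rect(F&(z>zz[0])&(z<zz[1])&box(330,225,395,340),'plates')
rect(F&(z>.13),'ball')
b=w[F&(z>.13)]; print(np.round(np.nanpercentile(b,[0,50,100],0),4))
for n,bx in dict(timer=(345,340,410,400),filt=(432,360,460,388),bottle=(415,190,460,240)).items():
    m=box(*bx)&(z>.007); rect(m,n); print(np.nanmax(z[m]))
red=((hsv[...,0]<8)|(hsv[...,0]>172))&(hsv[...,1]>150)&box(400,230,500,345)
l,lab,st,c=cv2.connectedComponentsWithStats(red.astype(np.uint8))
for i in range(1,l):
    if st[i,4]>20: rect(lab==i,'red')
m=K&(z>.055);l,lab,st,c=cv2.connectedComponentsWithStats(m.astype(np.uint8))
for i in range(1,l):
    if st[i,4]>10: rect(lab==i,'tab');print(c[i]/.7,np.nanmax(z[lab==i]))
# merge scene cloud, rack
im,w=cloud('scene');z=w[...,2];np.set_printoptions(suppress=True)
def sb(u0,v0,u1,v1): return box(u0,v0,u1,v1)
m=sb(430,330,570,465)&(z>.085)&(z<.12)
hsv=cv2.cvtColor(im,cv2.COLOR_RGB2HSV); m&=~((hsv[...,1]>150))
l,lab,st,c=cv2.connectedComponentsWithStats(m.astype(np.uint8))
for i in range(1,l):
    if st[i,4]>10: rect(lab==i,'stab');print(c[i]/.7,np.nanmax(z[lab==i]))
m=sb(285,210,325,240)&(z>.13);rect(m,'sball');print(np.round(np.nanpercentile(w[m],[0,50,100],0),4))
m=sb(360,280,430,340)&(z>.060)&(z<.075);rect(m,'splates')
l,lab,st,c=cv2.connectedComponentsWithStats(m.astype(np.uint8))
for i in range(1,l):
    if st[i,4]>5: rect(lab==i,'spl');print(c[i]/.7)
E
```

```text
table z 5.531179115690867e-05
frame [0.5454 0.1652] [0.1132 0.2601] 17.0 1469 [0.5374 0.1183 0.01  ]
rackfloor [ 0.4777 -0.1916] [0.1716 0.0599] 87.0 532 [ 0.4708 -0.176   0.0059]
rackwalls [ 0.4779 -0.1916] [0.1366 0.0504] 86.8 214 [ 0.473  -0.1812  0.0446]
tabs [ 0.4771 -0.1911] [0.1246 0.0434] 86.6 415 [ 0.4748 -0.1936  0.0951]
plates [0.5649 0.0969] [0.0702 0.0854] 17.6 303 [0.5674 0.0934 0.0656]
ball [0.5256 0.224 ] [0.0704 0.0499] 16.7 515 [0.5234 0.219  0.1347]
[[0.488  0.1907 0.13  ]
 [0.5234 0.219  0.1347]
 [0.5647 0.2562 0.2   ]]
timer [0.3849 0.0384] [0.0685 0.0739] 66.8 575 [0.3788 0.0389 0.0162]
0.02595098633205472
filt [ 0.374  -0.0904] [0.0351 0.0229] 35.8 45 [ 0.3767 -0.0863  0.0097]
0.016853600084561635
bottle [ 0.662  -0.0717] [0.0458 0.0463] 34.1 431 [ 0.6529 -0.0695  0.1197]
0.129272542375558
red [ 0.5927 -0.1438] [0.0208 0.0622] 54.7 151 [ 0.5787 -0.1353  0.0687]
red [ 0.5634 -0.062 ] [0.0474 0.0378] 74.3 203 [nan nan nan]
red [ 0.4662 -0.0543] [0.0508 0.0262] 21.9 159 [nan nan nan]
tab [ 0.4799 -0.1374] [0.0167 0.0426] 86.3 135 [ 0.4763 -0.1354  0.0949]
[475.439
[... 443 characters left out ...]
3 99 [ 0.4741 -0.195   0.0943]
[501.84704185 366.21933622] 0.09911611861270488
stab [ 0.474  -0.2456] [0.018  0.0348] 86.9 310 [ 0.4669 -0.2497  0.1038]
[539.04147465 378.2718894 ] 0.11301293736230149
sball [0.5045 0.2139] [0.0205 0.0253] 75.6 116 [0.5014 0.2119 0.1846]
[[0.4917 0.2043 0.1565]
 [0.5014 0.2119 0.1846]
 [0.5184 0.2255 0.196 ]]
splates [0.5645 0.0932] [0.0698 0.0807] 18.1 238 [0.5638 0.1007 0.0635]
spl [0.5612 0.133 ] [0.051  0.0057] 13.6 59 [0.5589 0.1322 0.0679]
[365.13317191 291.1622276 ]
spl [0.5604 0.1059] [0.0699 0.0154] 16.1 92 [0.5581 0.1042 0.0633]
[376.39751553 298.47826087]
spl [0.5753 0.0616] [0.069  0.0139] 18.3 87 [0.5715 0.0593 0.0633]
[400.98522167 303.10344828]
```

```bash
python3 - <<'E'
from h import *
np.set_printoptions(suppress=True,linewidth=150)
c=np.array([.5454,.1652])
for n in('top','scene'):
    im,w=cloud(n); z=w[...,2]
    for yaw in (17,17.6):
        a=np.radians(yaw); ex=np.array([np.cos(a),np.sin(a)]);ey=np.array([-np.sin(a),np.cos(a)])
        X=(w[...,:2]-c)@ex; Y=(w[...,:2]-c)@ey
        m=(abs(X)<.034)&(Y>-.13)&(Y<-.04)&(z>.063)&(z<.0685)
        h,e=np.histogram(Y[m],np.arange(-.125,-.04,.002)); print(n,yaw,[(round(1000*x),k) for x,k in zip(e,h) if k])
    # gap floor & X range
    m=(Y>-.125)&(Y<-.05)&(z>.063)&(z<.0685); print('X',np.percentile(X[m],[1,99]))
    m=(abs(X)<.03)&(z<.012)&(z>.006)&(Y>-.1)&(Y<-.05);print('floor Y',np.percentile(Y[m],[0,5,50,95,100]) if m.any() else 0)
    if n=='top':
        m=(z>.15)&(Y>0)&(abs(X)<.06); print('ball',w[m].min(0),w[m].max(0),w[m].mean(0))
        P=w[m]
    else:
        m=(z>.172)&(Y>0)&(Y<.1)&(abs(X)<.08); P=np.vstack([P[P[:,2]>.172],w[m]])
    r=np.radians(-3); rx=np.array([np.cos(r),np.sin(r)]);ry=np.array([-np.sin(r),np.cos(r)])
    U=(w[...,:2]-[.4777,-.1916])@rx; V=(w[...,:2]-[.4777,-.1916])@ry
    for lo,hi in((.05,.06),(.06,.07),(.07,.074),(.08,.105),(.105,.118)):
        m=(abs(U)<.04)&(V<-.03)&(V>-.09)&(z>lo)&(z<hi)
        if m.sum()>4: print(n,'wedge',lo,np.percentile(V[m],[2,50,98]).round(4),np.percentile(U[m],[2,50,98]).round(4),m.sum(), 'grey',im[m].mean(0).round())
# sphere fit
A=np.c_[2*P,np.ones(len(P))]; s=np.linalg.lstsq(A,(P**2).sum(1),rcond=None)[0]; print('sphere',s[:3],np.sqrt(s[3]+s[:3]@s[:3]),len(P))
z0=cv2.resize(np.load('scene.npz')['im'][225:325,300:400][...,::-1],(500,500),interpolation=cv2.INTER_CUBIC); cv2.imwrite('pics/rk.png',z0)
E
```

```text
top 17 [(-115, np.int64(6)), (-113, np.int64(17)), (-111, np.int64(13)), (-109, np.int64(16)), (-107, np.int64(15)), (-105, np.int64(12)), (-103, np.int64(16)), (-101, np.int64(12)), (-69, np.int64(7)), (-67, np.int64(15)), (-65, np.int64(15)), (-63, np.int64(19)), (-61, np.int64(17)), (-59, np.int64(14)), (-57, np.int64(14)), (-55, np.int64(6))]
top 17.6 [(-115, np.int64(7)), (-113, np.int64(16)), (-111, np.int64(15)), (-109, np.int64(14)), (-107, np.int64(15)), (-105, np.int64(11)), (-103, np.int64(17)), (-101, np.int64(11)), (-69, np.int64(7)), (-67, np.int64(14)), (-65, np.int64(17)), (-63, np.int64(18)), (-61, np.int64(18)), (-59, np.int64(11)), (-57, np.int64(16)), (-55, np.int64(6))]
X [-0.03628477  0.1937591 ]
floor Y [-0.09962445 -0.09797397 -0.08474927 -0.06954237 -0.06816146]
ball [0.49255595 0.20447145 0.18178868] [0.51619967 0.22973687 0.20004649] [0.50391125 0.21629031 0.19358106]
top wedge 0.05 [-0.0603 -0.0501 -0.0438] [-0.0223 -0.0218 -0.0105] 7 grey [122. 121. 118.]
top wedge 0.06 [-0.0579 -0.0447 -0.0419] [-0.0221 -0.0006  0.0207] 16 grey [192. 190. 189.]
top wedge
[... 877 characters left out ...]
12)), (-59, np.int64(10)), (-57, np.int64(4)), (-55, np.int64(1))]
X [-0.60830212  0.19479063]
floor Y [-0.09402765 -0.08925145 -0.07369252 -0.06734265 -0.06631284]
scene wedge 0.05 [-0.0633 -0.0618 -0.0459] [-0.0225 -0.017   0.0207] 105 grey [128. 125. 123.]
scene wedge 0.06 [-0.0629 -0.061  -0.0419] [-0.0225 -0.0154  0.0203] 116 grey [136. 132. 130.]
scene wedge 0.07 [-0.0624 -0.0546 -0.042 ] [-0.0219 -0.0162  0.0152] 55 grey [166. 162. 160.]
scene wedge 0.08 [-0.0626 -0.0609 -0.0474] [-0.0177 -0.0132  0.0139] 207 grey [66. 62. 60.]
scene wedge 0.105 [-0.062  -0.056  -0.0468] [-0.0167 -0.0036  0.0153] 145 grey [72. 68. 68.]
sphere [0.50514918 0.21721319 0.1854882 ] 0.012511618603239094 196
```

View pics/rk.png

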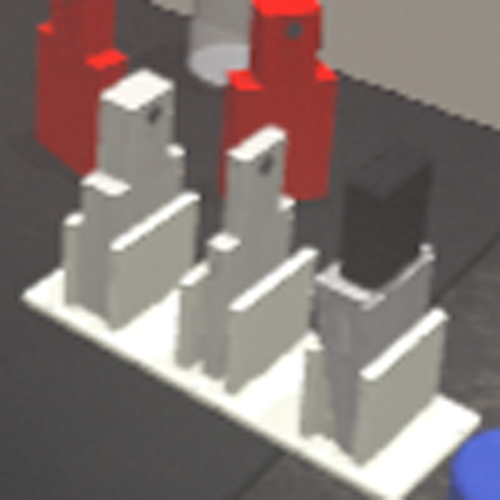

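Scene crop: thick spacer in the left slot (135,190), thin spacer in the middle (255,250), and wedge with black grip on the right (385,220), its sloped side towards +y. The red ones at (75,90) and (290,100) are decoys. The gap measures about 30.5 mm, so I take the thick spacer at world (0.480,-0.138). Toggle first.

>>> {"name": "arm_command", "arguments": {
  "translation": [
    [9.5,37,0],
    [9.5,37,0],
    [9.5,37,0],
    [9.5,37,0],
    [9.5,37,0],
    [9.5,37,0],
    [9.5,37,0],
    [9.5,37,0],
    [9.5,37,0],
    [9.5,37,0]
  ],
  "rot": [
    [0,0,0.07],
    [0,0,0.07],
    [0,0,0.07],
    [0,0,0.07],
    [0,0,0.07],
    [0,0,0.07],
    [0,0,0.07],
    [0,0,0.07],
    [0,0,0.07],
    [0,0,0.07]
  ],
  "hand": [-1,-1,-1,-1,-1,-1,-1,-1,-1,-1]
}}

```text
t: 1.1
position: [0.3649, -0.1643, 0.3036]
ee_rot: [0.834, 0.552, -0.0, -0.0]
ft_force: [0.6, 0.1, -0.3]
finger_gap: 0.0001
grasp_force: 0.0
```

>>> {"name": "arm_command", "arguments": {
  "translation": [
    [9.5,37,0],
    [9.5,37,0],
    [9.5,37,0],
    [9.5,37,0],
    [9.5,37,0],
    [9.5,37,0],
    [9.5,37,0],
    [9.5,37,0],
    [9.5,37,0],
    [9.5,37,0],
    [0,0,0],
    [0,0,0]
  ],
  "rot": [
    [0,0,0.07],
    [0,0,0.07],
    [0,0,0.07],
    [0,0,0.07],
    [0,0,0.07],
    [0,0,0.07],
    [0,0,0.07],
    [0,0,0.07],
    [0,0,0.07],
    [0,0,0.07],
    [0,0,0],
    [0,0,0]
  ],
  "hand": [-1,-1,-1,-1,-1,-1,-1,-1,-1,-1,-1,-1]
}}

```text
t: 2.3
position: [0.4597, 0.2048, 0.3032]
ee_rot: [0.595, 0.804, -0.001, -0.0]
ft_force: [-0.3, 0.2, -0.2]
finger_gap: -0.0002
grasp_force: 0.0
```

>>> {"name": "arm_command", "arguments": {
  "translation": [
    [0,0,-22],
    [0,0,-22],
    [0,0,-22],
    [0,0,0],
    [9.5,3,0],
    [9.5,3,0],
    [9.5,3,0],
    [9.5,3,0],
    [9.5,3,0],
    [9.5,3,0],
    [4,1.2,0],
    [4,1.2,0]
  ],
  "rot": [
    [0,0,0],
    [0,0,0],
    [0,0,0],
    [0,0,0],
    [0,0,0],
    [0,0,0],
    [0,0,0],
    [0,0,0],
    [0,0,0],
    [0,0,0],
    [0,0,0],
    [0,0,0]
  ],
  "hand": [-1,-1,-1,-1,-1,-1,-1,-1,-1,-1,-1,-1]
}}

```text
t: 3.5
position: [0.5252, 0.2247, 0.2374]
ee_rot: [0.595, 0.804, -0.0, -0.0]
ft_force: [-1.5, -0.1, -2.5]
finger_gap: -0.0001
grasp_force: 0.6
```

>>> {"name": "arm_command", "arguments": {
  "translation": [
    [3,1,0],
    [3,1,0],
    [2,0.6,0],
    [0,0,0]
  ],
  "rot": [
    [0,0,0],
    [0,0,0],
    [0,0,0],
    [0,0,0]
  ],
  "hand": [-1,-1,-1,-1]
}}

```text
t: 3.9
position: [0.5309, 0.2266, 0.2372]
ee_rot: [0.595, 0.804, -0.003, -0.002]
ft_force: [-14.9, -4.8, 5.1]
finger_gap: -0.0003
grasp_force: 7.8
```

>>> {"name": "arm_command", "arguments": {
  "translation": [
    [-10,-3,0],
    [-10,-3,10],
    [0,0,30],
    [0,0,25],
    [-3,-36,0],
    [-3,-36,0],
    [-3,-36,0],
    [-3,-36,0],
    [-3,-36,0],
    [-3,-36,0],
    [-3,-36,0],
    [-3,-36,0]
  ],
  "rot": [
    [0,0,0],
    [0,0,0],
    [0,0,0],
    [0,0,0],
    [0,0,-0.05],
    [0,0,-0.05],
    [0,0,-0.05],
    [0,0,-0.05],
    [0,0,-0.05],
    [0,0,-0.05],
    [0,0,-0.049],
    [0,0,0]
  ],
  "hand": [-1,-1,-1,-1,-1,-1,0,1,1,1,1,1]
}}

```text
t: 5.1
position: [0.4888, -0.0682, 0.3035]
ee_rot: [0.726, 0.688, 0.001, 0.001]
ft_force: [0.9, -0.0, 0.4]
finger_gap: 0.0852
grasp_force: 0.0
```

```bash
python3 - <<'E'
from h import *
grab('scene');grab('top');grab('wrist')
c=np.array([.5483,.1556]);a=np.radians(17.2);R=np.array([[np.cos(a),-np.sin(a)],[np.sin(a),np.cos(a)]])
P=[]
for n in('scene','top'):
    im,w=cloud(n);q=(w[...,:2]-c)@R; m=(w[...,2]>.17)&(w[...,2]<.21)&(abs(q[...,0])<.08)&(q[...,1]>0)&(q[...,1]<.12);P.append(w[m])
P=np.vstack(P);A=np.c_[2*P,np.ones(len(P))];s=np.linalg.lstsq(A,(P**2).sum(1),rcond=None)[0];print(s[:3],len(P),(s[:2]-c)@R)
cv2.imwrite('pics/w1.png',np.load('wrist.npz')['im'][...,::-1])
im,w=cloud('wrist');z=w[...,2]
for lo,hi in((.09,.098),(.098,.104),(.056,.068)):
    m=(z>lo)&(z<hi)&(abs(w[...,0]-.48)<.05)&(abs(w[...,1]+.138)<.025)
    if m.sum()>5:print(lo,cv2.minAreaRect(w[m][:,:2].astype(np.float32)),m.sum())
print(arm.state()['position'])
E
```

```text
[0.55339421 0.23206116 0.18232243] 186 [0.02747657 0.07153529]
0.09 ((0.48241907358169556, -0.13382475078105927), (0.02551428973674774, 0.009349341504275799), 0.7931573390960693) 123
0.098 ((0.48208311200141907, -0.1383475959300995), (0.01679866760969162, 0.025318685919046402), 85.44021606445312) 534
0.056 ((0.48187190294265747, -0.13802161812782288), (0.016781583428382874, 0.04372244328260422), 87.66010284423828) 462
[ 0.48888719 -0.0685516   0.30331543]
```

View pics/w1.png

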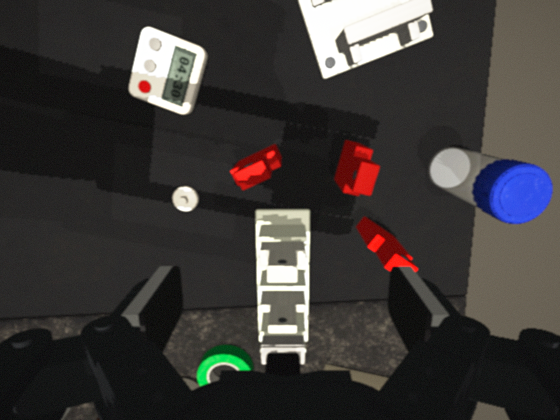

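The wrist view shows the rack at (283,285) below the fingers, with the thick spacer at (283,230), the decoys clear of it, and the toggle off to the side. I re-check the toggle angle with a fixed-radius fit.

```bash
python3 - <<'E'
from h import *
from scipy.optimize import least_squares
c=np.array([.5483,.1556]);a=np.radians(17.2);R=np.array([[np.cos(a),-np.sin(a)],[np.sin(a),np.cos(a)]])
for n in('scene','top'):
    im,w=cloud(n);q=(w[...,:2]-c)@R; m=(w[...,2]>.178)&(w[...,2]<.21)&(abs(q[...,0])<.08)&(q[...,1]>0)&(q[...,1]<.12)
    p=np.c_[q[m],w[m][:,2]]
    s=least_squares(lambda s:np.linalg.norm(p-s,axis=1)-.013,[.028,.0715,.185],loss='soft_l1',f_scale=.001).x
    print(n,s.round(4),len(p),p.min(0).round(4),p.max(0).round(4))
    # lever stem and block
    m=(w[...,2]>.14)&(w[...,2]<.17)&(abs(q[...,0])<.08)&(q[...,1]>0.03)&(q[...,1]<.12); p=np.c_[q[m],w[m][:,2]]
    for lo in(.14,.15,.16):
        k=p[(p[:,2]>lo)&(p[:,2]<lo+.01)]; print(lo,len(k),np.median(k,0).round(4) if len(k) else '')
    m=(w[...,2]>.125)&(w[...,2]<.138)&(abs(q[...,0])<.08)&(q[...,1]>0.03)&(q[...,1]<.12);p=q[m];print('block',np.percentile(p,[1,50,99],0).round(4))
E
```

```text
scene [0.028  0.072  0.1795] 67 [0.0116 0.0583 0.1781] [0.0353 0.081  0.1942]
0.14 32 [0.0024 0.0714 0.1423]
0.15 18 [0.0112 0.0697 0.1549]
0.16 18 [0.0163 0.0697 0.165 ]
block [[-0.0376  0.0463]
 [-0.0134  0.0621]
 [ 0.0316  0.0954]]
top [0.0284 0.0716 0.1824] 95 [0.0152 0.0592 0.1807] [0.039  0.0844 0.199 ]
0.14 79 [-0.0016  0.0716  0.1429]
0.15 13 [0.0084 0.0709 0.1545]
0.16 14 [0.0146 0.071  0.1646]
block [[-0.0359  0.0471]
 [-0.0103  0.0682]
 [ 0.0332  0.0964]]
```

Toggle is at its stop. Now the thick spacer.

>>> {"name": "arm_command", "arguments": {
  "translation": [
    [-4,-35,0],
    [-4,-34.5,0],
    [0,0,-30],
    [0,0,-30],
    [0,0,-30],
    [0,0,-30],
    [0,0,-20],
    [0,0,-10],
    [0,0,-10],
    [0,0,0]
  ],
  "rot": [
    [0,0,0],
    [0,0,0],
    [0,0,0],
    [0,0,0],
    [0,0,0],
    [0,0,0],
    [0,0,0],
    [0,0,0],
    [0,0,0],
    [0,0,0]
  ],
  "hand": [1,1,1,1,1,1,1,1,1,1]
}}

```text
t: 6.25
position: [0.4809, -0.1357, 0.1423]
ee_rot: [0.725, 0.688, -0.0, -0.0]
ft_force: [0.1, -0.8, 1.0]
finger_gap: 0.0854
grasp_force: 0.0
```

>>> {"name": "arm_command", "arguments": {
  "translation": [
    [0,0,0],
    [0,0,0],
    [0,0,0],
    [0,0,0],
    [0,0,0],
    [0,0,0]
  ],
  "rot": [
    [0,0,0],
    [0,0,0],
    [0,0,0],
    [0,0,0],
    [0,0,0],
    [0,0,0]
  ],
  "hand": [-1,-1,-1,-1,-1,-1],
  "newtons": 40
}}

```text
t: 6.85
position: [0.4814, -0.1365, 0.1435]
ee_rot: [0.726, 0.688, 0.0, 0.0]
ft_force: [-0.2, -0.7, 4.4]
finger_gap: 0.025
grasp_force: 43.4
```

>>> {"name": "arm_command", "arguments": {
  "translation": [
    [0,0,20],
    [0,0,40],
    [0,0,45],
    [0,0,40],
    [0,0,15],
    [14,31,0],
    [14,31,0],
    [14,31,0],
    [14,31,0],
    [14,31,0],
    [9,31,0],
    [9,31,0]
  ],
  "rot": [
    [0,0,0],
    [0,0,0],
    [0,0,0],
    [0,0,0],
    [0,0,0],
    [0,0,0.05],
    [0,0,0.05],
    [0,0,0.05],
    [0,0,0.05],
    [0,0,0.05],
    [0,0,0.05],
    [0,0,0.053]
  ],
  "hand": [-1,-1,-1,-1,-1,-1,-1,-1,-1,-1,-1,-1]
}}

```text
t: 8.05
position: [0.5689, 0.082, 0.3014]
ee_rot: [0.593, 0.805, -0.001, -0.001]
ft_force: [1.4, 0.1, -1.7]
finger_gap: 0.0251
grasp_force: 42.7
```

>>> {"name": "arm_command", "arguments": {
  "translation": [
    [0,0,-20],
    [0,0,-20],
    [0,0,0]
  ],
  "rot": [
    [0,0,0],
    [0,0,0],
    [0,0,0]
  ],
  "hand": [-1,-1,-1]
}}

```text
t: 8.35
position: [0.5669, 0.081, 0.2581]
ee_rot: [0.593, 0.805, -0.003, -0.003]
ft_force: [-0.6, 0.4, -1.1]
finger_gap: 0.0252
grasp_force: 42.7
```

```bash
cat > look.py <<'E'
from h import *
import sys
grab('scene');grab('top');grab('wrist');print(arm.state()['position'],arm.state()['ft_force'],arm.state()['finger_gap'])
np.set_printoptions(suppress=True)
o=np.array([.5464,.1550]);a=np.radians(17.2);R=np.array([[np.cos(a),-np.sin(a)],[np.sin(a),np.cos(a)]])
for n in('scene','top','wrist'):
    im,w=cloud(n);q=(w[...,:2]-o)@R;z=w[...,2]
    sel=lambda lo,hi,x,y0,y1:(z>lo)&(z<hi)&(abs(q[...,0])<x)&(q[...,1]>y0)&(q[...,1]<y1)
    for s,m in dict(stop=sel(.062,.0695,.04,-.125,-.075),plate=sel(.062,.0695,.04,-.075,-.045)).items():
        if m.sum()>10: print(n,s,'Y',np.percentile(q[m][:,1],[2,98]).round(4),'X',np.percentile(q[m][:,0],[2,98]).round(4),m.sum())
    for lo in np.arange(.075,.25,.012):
        m=sel(lo,lo+.012,.03,-.12,-.05)
        if m.sum()>10: print('  ',round(lo,3),'Y',np.percentile(q[m][:,1],[2,50,98]).round(4),'X',np.percentile(q[m][:,0],[2,98]).round(4),m.sum(),im[m].mean(0).astype(int))
E
python3 look.py; python3 -c "
from h import *
cv2.imwrite('pics/w2.png',np.load('wrist.npz')['im'][...,::-1])"
```

```text
[0.56904764 0.08051177 0.2631356 ] [ 0.44475381 -0.15169141 -0.83144213] 0.025249932055378333
scene stop Y [-0.104  -0.0916] X [-0.0348  0.0329] 75
scene plate Y [-0.0579 -0.0457] X [-0.0318  0.0332] 72
   0.111 Y [-0.0857 -0.0842 -0.0707] X [-0.0274  0.0145] 22 [133 129 123]
   0.123 Y [-0.0858 -0.0835 -0.0697] X [-0.0278  0.0152] 69 [136 133 127]
   0.135 Y [-0.0857 -0.084  -0.0697] X [-0.0276  0.0155] 68 [137 134 128]
   0.147 Y [-0.086  -0.0839 -0.0706] X [-0.0279  0.0157] 68 [138 135 129]
   0.159 Y [-0.0857 -0.084  -0.0701] X [-0.0272  0.0146] 70 [139 135 129]
   0.171 Y [-0.0854 -0.0834 -0.0692] X [-0.0268  0.015 ] 70 [137 134 128]
   0.183 Y [-0.0862 -0.0841 -0.0663] X [-0.0289  0.0135] 67 [114 111 108]
   0.195 Y [-0.0866 -0.0845 -0.0685] X [-0.0296  0.0139] 70 [98 96 93]
   0.207 Y [-0.0865 -0.0823 -0.0691] X [-0.0299  0.0132] 76 [92 89 87]
   0.219 Y [-0.0886 -0.0843 -0.0747] X [-0.0295  0.0221] 59 [73 71 69]
   0.231 Y [-0.0881 -0.0856 -0.0654] X [-0.0297  0.0289] 59 [59 57 56]
   0.243 Y [-0.0928 -0.0871 -0.0625] X [-0.0287  0.0178] 70 [59 57 57]
top stop Y [-0.1036 -0.0
[... 313 characters left out ...]
21  0.0195] 499 [139 135 121]
   0.147 Y [-0.0719 -0.0715 -0.071 ] X [-0.0221  0.0192] 587 [138 134 120]
   0.159 Y [-0.072  -0.0715 -0.071 ] X [-0.0223  0.0194] 720 [138 135 121]
   0.171 Y [-0.0721 -0.0715 -0.071 ] X [-0.0222  0.0194] 874 [139 135 121]
   0.183 Y [-0.0722 -0.0715 -0.0672] X [-0.0191  0.018 ] 729 [135 131 118]
   0.195 Y [-0.0721 -0.0712 -0.0666] X [-0.0264  0.0232] 1529 [103 101  92]
   0.207 Y [-0.0868 -0.0718 -0.0667] X [-0.0258  0.0227] 3760 [126 124 112]
   0.219 Y [-0.0876 -0.0744 -0.0661] X [-0.0215  0.0191] 2514 [96 95 87]
   0.231 Y [-0.0845 -0.0661 -0.0643] X [-0.0293  0.0293] 2305 [29 30 30]
   0.243 Y [-0.0798 -0.0661 -0.0616] X [-0.0262  0.0298] 1299 [27 29 29]
```

View pics/w2.png

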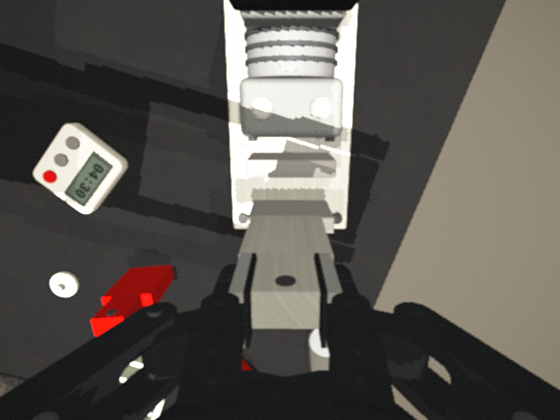

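Wrist view: thick spacer held at (285,250), with the gap at about (285,170), aligned with the frame. Clearance to the stop is about 3 mm and the gap is about 32 mm. Lowering.

>>> {"name": "arm_command", "arguments": {
  "translation": [
    [1.6,1.6,-15],
    [0,0,-20],
    [0,0,-20],
    [0,0,-15],
    [0,0,-15],
    [0,0,-12],
    [0,0,-8],
    [0,0,-4],
    [0,0,-2],
    [0,0,0]
  ],
  "rot": [
    [0,0,0],
    [0,0,0],
    [0,0,0],
    [0,0,0],
    [0,0,0],
    [0,0,0],
    [0,0,0],
    [0,0,0],
    [0,0,0],
    [0,0,0]
  ],
  "hand": [-1,-1,-1,-1,-1,-1,-1,-1,-1,-1]
}}

```text
t: 9.5
position: [0.5709, 0.0823, 0.1522]
ee_rot: [0.594, 0.805, 0.0, 0.0]
ft_force: [-0.4, -0.9, -0.0]
finger_gap: 0.0255
grasp_force: 42.8
```

>>> {"name": "arm_command", "arguments": {
  "translation": [
    [0,0,-2],
    [0,0,-2],
    [0,0,-1.5],
    [0,0,0]
  ],
  "rot": [
    [0,0,0],
    [0,0,0],
    [0,0,0],
    [0,0,0]
  ],
  "hand": [-1,-1,-1,-1]
}}

```text
t: 9.9
position: [0.5711, 0.0823, 0.1476]
ee_rot: [0.593, 0.805, 0.0, 0.0]
ft_force: [-1.8, -0.9, 6.4]
finger_gap: 0.0252
grasp_force: 43.5
```

>>> {"name": "arm_command", "arguments": {
  "translation": [
    [0.6,-1.9,0],
    [0.6,-1.9,0],
    [0.3,-1,0],
    [0,0,0]
  ],
  "rot": [
    [0,0,0],
    [0,0,0],
    [0,0,0],
    [0,0,0]
  ],
  "hand": [-1,-1,-1,-1]
}}

```text
t: 10.3
position: [0.5728, 0.078, 0.1476]
ee_rot: [0.594, 0.805, 0.001, 0.0]
ft_force: [-0.5, 2.4, 5.7]
finger_gap: 0.0255
grasp_force: 43.5
```

>>> {"name": "arm_command", "arguments": {
  "translation": [
    [0.3,-1,0],
    [0.3,-0.9,0],
    [0,0,0]
  ],
  "rot": [
    [0,0,0],
    [0,0,0],
    [0,0,0]
  ],
  "hand": [-1,-1,-1]
}}

```text
t: 10.6
position: [0.5729, 0.0776, 0.1476]
ee_rot: [0.593, 0.805, 0.002, -0.001]
ft_force: [-3.0, 9.4, 7.8]
finger_gap: 0.0251
grasp_force: 43.8
```

>>> {"name": "arm_command", "arguments": {
  "translation": [
    [-0.5,1.6,0],
    [0,0,0],
    [0,0,0],
    [0,0,0],
    [0,0,0],
    [0,0,0],
    [0,0,10],
    [0,0,30],
    [0,0,40],
    [0,0,40],
    [0,0,30],
    [0,0,0]
  ],
  "rot": [
    [0,0,0],
    [0,0,0],
    [0,0,0],
    [0,0,0],
    [0,0,0],
    [0,0,0],
    [0,0,0],
    [0,0,0],
    [0,0,0],
    [0,0,0],
    [0,0,0],
    [0,0,0]
  ],
  "hand": [-1,-1,0.2,0.4,0.4,0.4,0.4,0.4,0.6,1,1,1]
}}

```text
t: 11.8
position: [0.5745, 0.0773, 0.3037]
ee_rot: [0.593, 0.805, 0.003, 0.004]
ft_force: [0.4, 0.3, -0.0]
finger_gap: 0.0851
grasp_force: 0.0
```

```bash
python3 look.py|grep -v '   0.1[1-9]\|   0.2'
```

```text
[0.57204182 0.07718834 0.29627737] [ 0.57638078  0.3245901  -0.70311142] 0.08559166426796509
scene stop Y [-0.1037 -0.0774] X [-0.0338  0.032 ] 120
scene plate Y [-0.0738 -0.0458] X [-0.0333  0.0298] 68
   0.075 Y [-0.0905 -0.0871 -0.0737] X [-0.0124  0.0138] 51 [138 134 129]
   0.087 Y [-0.0904 -0.088  -0.0741] X [-0.0125  0.0154] 47 [131 128 122]
   0.099 Y [-0.0908 -0.0831 -0.0739] X [-0.0116  0.0145] 42 [152 148 142]
top stop Y [-0.1037 -0.0952] X [-0.0331  0.0055] 19
top plate Y [-0.0574 -0.0454] X [-0.0323  0.0334] 112
wrist stop Y [-0.1051 -0.0751] X [-0.0318  0.0358] 879
wrist plate Y [-0.0586 -0.0456] X [-0.0312  0.0354] 1300
   0.075 Y [-0.0754 -0.0751 -0.0748] X [-0.0095  0.0148] 93 [143 140 126]
   0.087 Y [-0.0755 -0.075  -0.0743] X [-0.0097  0.0146] 105 [131 128 115]
   0.099 Y [-0.0907 -0.0824 -0.0749] X [-0.0101  0.0149] 696 [231 228 215]
```

Spacer stands upright against the stop. Next, the wedge.

>>> {"name": "arm_command", "arguments": {
  "translation": [
    [-10.8,-35.9,0],
    [-10.8,-35.9,0],
    [-10.8,-35.9,0],
    [-10.8,-35.9,0],
    [-10.8,-35.9,0],
    [-10.8,-35.9,0],
    [-10.8,-35.9,0],
    [-10.8,-35.9,0],
    [-10.8,-35.9,0],
    [0,0,-15],
    [0,0,-20],
    [0,0,0]
  ],
  "rot": [
    [0,0,-0.039],
    [0,0,-0.039],
    [0,0,-0.039],
    [0,0,-0.039],
    [0,0,-0.039],
    [0,0,-0.039],
    [0,0,-0.039],
    [0,0,-0.039],
    [0,0,-0.039],
    [0,0,0],
    [0,0,0],
    [0,0,0]
  ],
  "hand": [1,1,1,1,1,1,1,1,1,1,1,1]
}}

```text
t: 13.15
position: [0.473, -0.2445, 0.2563]
ee_rot: [0.725, 0.689, -0.001, -0.004]
ft_force: [-0.2, -0.6, -0.7]
finger_gap: 0.0852
grasp_force: 0.0
```

```bash
python3 - <<'E'
from h import *
grab('wrist');print(arm.state()['position'],arm.state()['ee_rot'])
im,w=cloud('wrist');z=w[...,2];g=im.max(-1)
for lo,hi in((.105,.12),(.064,.078)):
    m=(z>lo)&(z<hi)&(abs(w[...,0]-.474)<.035)&(abs(w[...,1]+.245)<.03)
    if m.sum()>5:print(lo,cv2.minAreaRect(w[m][:,:2].astype(np.float32)),m.sum(),im[m].mean(0))
E
```

```text
[ 0.47368758 -0.24463871  0.25824718] [ 7.24800016e-01  6.88952292e-01 -6.38916544e-04 -3.04417517e-03]
0.105 ((0.47592777013778687, -0.24607741832733154), (0.01589667797088623, 0.03332630544900894), 87.3932876586914) 1322 [31.52344932 30.3494705  30.40695915]
0.064 ((0.4760313630104065, -0.24379485845565796), (0.02119053713977337, 0.04410240799188614), 87.50125122070312) 783 [141.55938697 137.59897829 127.33716475]
```

>>> {"name": "arm_command", "arguments": {
  "translation": [
    [1.7,-1.2,-10],
    [0,0,-30],
    [0,0,-30],
    [0,0,-20],
    [0,0,-10],
    [0,0,-7],
    [0,0,0]
  ],
  "rot": [
    [0,0,0],
    [0,0,0],
    [0,0,0],
    [0,0,0],
    [0,0,0],
    [0,0,0],
    [0,0,0]
  ],
  "hand": [1,1,1,1,1,1,1]
}}

```text
t: 13.9
position: [0.4769, -0.2469, 0.1543]
ee_rot: [0.725, 0.689, -0.0, -0.0]
ft_force: [1.0, 0.1, 0.6]
finger_gap: 0.0853
grasp_force: 0.0
```

>>> {"name": "arm_command", "arguments": {
  "translation": [
    [0,0,0],
    [0,0,0],
    [0,0,0],
    [0,0,0],
    [0,0,0],
    [0,0,0]
  ],
  "rot": [
    [0,0,0],
    [0,0,0],
    [0,0,0],
    [0,0,0],
    [0,0,0],
    [0,0,0]
  ],
  "hand": [-1,-1,-1,-1,-1,-1],
  "newtons": 70
}}

```text
t: 14.5
position: [0.4772, -0.2474, 0.1554]
ee_rot: [0.725, 0.689, 0.0, 0.001]
ft_force: [-1.8, 1.4, 6.4]
finger_gap: 0.0329
grasp_force: 69.4
```

>>> {"name": "arm_command", "arguments": {
  "translation": [
    [0,0,20],
    [0,0,40],
    [0,0,40],
    [0,0,30],
    [0,0,20],
    [9.1,34,0],
    [9.1,34,0],
    [9.1,34,0],
    [9.1,34,0],
    [9.1,34,0]
  ],
  "rot": [
    [0,0,0],
    [0,0,0],
    [0,0,0],
    [0,0,0],
    [0,0,0],
    [0,0,0.035],
    [0,0,0.035],
    [0,0,0.035],
    [0,0,0.035],
    [0,0,0.035]
  ],
  "hand": [-1,-1,-1,-1,-1,-1,-1,-1,-1,-1]
}}

```text
t: 15.5
position: [0.5222, -0.0757, 0.3041]
ee_rot: [0.661, 0.75, -0.0, -0.0]
ft_force: [1.4, -1.2, -1.0]
finger_gap: 0.0332
grasp_force: 69.9
```

>>> {"name": "arm_command", "arguments": {
  "translation": [
    [9.1,34,0],
    [9.1,34,0],
    [9.1,34,0],
    [9.1,34,0],
    [9.1,34,0],
    [0,0,0],
    [0,0,-10],
    [0,0,-10],
    [0,0,0],
    [0,0,0]
  ],
  "rot": [
    [0,0,0.035],
    [0,0,0.035],
    [0,0,0.035],
    [0,0,0.035],
    [0,0,0.035],
    [0,0,0],
    [0,0,0],
    [0,0,0],
    [0,0,0],
    [0,0,0]
  ],
  "hand": [-1,-1,-1,-1,-1,-1,-1,-1,-1,-1]
}}

```text
t: 16.5
position: [0.5672, 0.0919, 0.2834]
ee_rot: [0.595, 0.804, -0.001, -0.001]
ft_force: [-0.2, 0.7, -1.3]
finger_gap: 0.0329
grasp_force: 70.0
```

```bash
python3 look.py;  python3 -c "
from h import *
cv2.imwrite('pics/w3.png',np.load('wrist.npz')['im'][...,::-1])"
```

```text
[0.56792057 0.09234193 0.2848482 ] [ 0.19076115 -0.0211063  -1.68007375] 0.032932168251363414
scene stop Y [-0.1038 -0.0758] X [-0.0324  0.0323] 118
scene plate Y [-0.0582 -0.0457] X [-0.0323  0.0313] 61
   0.075 Y [-0.0905 -0.0874 -0.0741] X [-0.0124  0.0137] 51 [138 135 129]
   0.087 Y [-0.0906 -0.0878 -0.0743] X [-0.0124  0.0146] 52 [132 128 122]
   0.099 Y [-0.0896 -0.0831 -0.0739] X [-0.0132  0.0139] 39 [154 150 144]
   0.123 Y [-0.074  -0.0727 -0.0688] X [-0.0223  0.0155] 13 [126 121 116]
   0.135 Y [-0.0749 -0.0732 -0.0659] X [-0.0246  0.0155] 51 [124 120 117]
   0.147 Y [-0.0745 -0.0727 -0.0628] X [-0.0241  0.0175] 59 [123 119 117]
   0.159 Y [-0.074  -0.0724 -0.0595] X [-0.0235  0.0183] 66 [124 120 117]
   0.171 Y [-0.0736 -0.0718 -0.0569] X [-0.0239  0.0195] 75 [124 120 118]
   0.183 Y [-0.0738 -0.0717 -0.053 ] X [-0.0246  0.0206] 85 [123 119 117]
   0.195 Y [-0.0735 -0.0705 -0.0534] X [-0.0231  0.0171] 79 [91 87 86]
   0.207 Y [-0.0758 -0.0719 -0.0572] X [-0.0293  0.0202] 68 [86 84 81]
   0.219 Y [-0.0767 -0.0717 -0.0543] X [-0.0299  0.0198] 78 [76 73 72]
   0.231 Y [-0.07
[... 680 characters left out ...]
[-0.0194  0.0208] 66 [171 166 151]
   0.147 Y [-0.0656 -0.0651 -0.063 ] X [-0.0195  0.0215] 90 [118 114 106]
   0.159 Y [-0.063  -0.0609 -0.0602] X [-0.0198  0.0204] 127 [113 109 102]
   0.171 Y [-0.0591 -0.0582 -0.0566] X [-0.0193  0.0215] 153 [113 109 101]
   0.183 Y [-0.0564 -0.0549 -0.0533] X [-0.0197  0.0219] 149 [116 113 104]
   0.195 Y [-0.0612 -0.0556 -0.0523] X [-0.0198  0.0222] 1826 [136 131 123]
   0.207 Y [-0.059  -0.0579 -0.0558] X [-0.0187  0.0216] 862 [29 28 28]
   0.219 Y [-0.0602 -0.0577 -0.0554] X [-0.0272  0.0289] 1716 [42 41 40]
   0.231 Y [-0.0724 -0.0581 -0.0555] X [-0.0271  0.0284] 3431 [37 36 35]
   0.243 Y [-0.076  -0.0637 -0.0549] X [-0.0209  0.0238] 3910 [40 40 38]
```

View pics/w3.png

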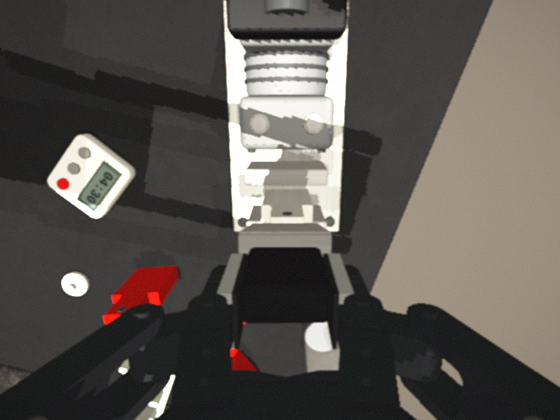

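Wrist view: wedge grip at (285,280) in line with the gap at (285,190), sloped side towards the pump. Back clearance is about 1 mm, so I shift 2.5 mm towards the pump and lower.

>>> {"name": "arm_command", "arguments": {
  "translation": [
    [-0.7,2.4,0],
    [0,0,-15],
    [0,0,-15],
    [0,0,-15],
    [0,0,-15],
    [0,0,-15],
    [0,0,-8],
    [0,0,-5],
    [0,0,0]
  ],
  "rot": [
    [0,0,0],
    [0,0,0],
    [0,0,0],
    [0,0,0],
    [0,0,0],
    [0,0,0],
    [0,0,0],
    [0,0,0],
    [0,0,0]
  ],
  "hand": [-1,-1,-1,-1,-1,-1,-1,-1,-1]
}}

```text
t: 17.55
position: [0.5668, 0.0953, 0.1956]
ee_rot: [0.594, 0.805, -0.0, -0.0]
ft_force: [-0.3, 0.1, -1.1]
finger_gap: 0.0327
grasp_force: 70.0
```

>>> {"name": "arm_command", "arguments": {
  "translation": [
    [0.4,-1.2,-2],
    [0.3,-0.9,-2],
    [0.2,-0.6,-2],
    [0,0,0],
    [0,0,0]
  ],
  "rot": [
    [0,0,0],
    [0,0,0],
    [0,0,0],
    [0,0,0],
    [0,0,0]
  ],
  "hand": [-1,-1,-1,-1,-1]
}}

```text
t: 18.05
position: [0.568, 0.0926, 0.1905]
ee_rot: [0.594, 0.805, 0.0, 0.0]
ft_force: [0.2, 0.0, -0.5]
finger_gap: 0.0329
grasp_force: 70.0
```

>>> {"name": "arm_command", "arguments": {
  "translation": [
    [0,0,-3],
    [0,0,-3],
    [0,0,-3],
    [0,0,-2],
    [0,0,-2],
    [0,0,0],
    [0,0,0]
  ],
  "rot": [
    [0,0,0],
    [0,0,0],
    [0,0,0],
    [0,0,0],
    [0,0,0],
    [0,0,0],
    [0,0,0]
  ],
  "hand": [-1,-1,-1,-1,-1,-1,-1]
}}

```text
t: 18.75
position: [0.5682, 0.0923, 0.1778]
ee_rot: [0.594, 0.804, 0.0, 0.0]
ft_force: [0.6, -2.7, 3.2]
finger_gap: 0.0329
grasp_force: 70.4
```

>>> {"name": "arm_command", "arguments": {
  "translation": [
    [0,0,-1],
    [0,0,-1],
    [0,0,0]
  ],
  "rot": [
    [0,0,0],
    [0,0,0],
    [0,0,0]
  ],
  "hand": [-1,-1,-1]
}}

```text
t: 19.05
position: [0.5686, 0.0922, 0.1771]
ee_rot: [0.594, 0.805, 0.0, 0.001]
ft_force: [-4.3, -4.6, 12.1]
finger_gap: 0.0334
grasp_force: 71.8
```

>>> {"name": "arm_command", "arguments": {
  "translation": [
    [0.2,-0.5,-0.5],
    [0,0,-1],
    [0,0,-0.5],
    [0,0,0],
    [0,0,0]
  ],
  "rot": [
    [0,0,0],
    [0,0,0],
    [0,0,0],
    [0,0,0],
    [0,0,0]
  ],
  "hand": [-1,-1,-1,-1,-1]
}}

```text
t: 19.55
position: [0.5691, 0.0919, 0.1763]
ee_rot: [0.594, 0.805, 0.001, 0.001]
ft_force: [-6.4, -3.9, 19.0]
finger_gap: 0.0328
grasp_force: 72.6
```

>>> {"name": "arm_command", "arguments": {
  "translation": [
    [0,0,-1],
    [0,0,-1],
    [0,0,0],
    [0,0,0],
    [0,0,0]
  ],
  "rot": [
    [0,0,0],
    [0,0,0],
    [0,0,0],
    [0,0,0],
    [0,0,0]
  ],
  "hand": [-1,-1,-1,-1,-1]
}}

```text
t: 20.05
position: [0.5695, 0.0918, 0.1755]
ee_rot: [0.594, 0.804, 0.001, 0.002]
ft_force: [-9.2, -5.9, 25.8]
finger_gap: 0.0332
grasp_force: 73.5
```

```bash
python3 look.py|grep -v '   0.2'; python3 -c "
from h import *
cv2.imwrite('pics/s4.png',cv2.resize(np.load('scene.npz')['im'][140:260,180:330][...,::-1],(750,600),interpolation=cv2.INTER_CUBIC))
s=arm.state();print(s['t'],s['ft_force'],s['ft_torque'],s['grasp_force'],s['position'])"
```

```text
[0.56954554 0.09176722 0.17549509] [-9.42212874 -5.23529998 25.67017072] 0.03276532494373646
scene stop Y [-0.104 -0.077] X [-0.0331  0.0321] 120
scene plate Y [-0.0742 -0.0453] X [-0.0342 -0.0071] 53
   0.075 Y [-0.0901 -0.0768 -0.054 ] X [-0.0214  0.0134] 88 [132 128 123]
   0.087 Y [-0.0906 -0.074  -0.0547] X [-0.0212  0.0129] 96 [118 114 110]
   0.099 Y [-0.0902 -0.0767 -0.0604] X [-0.0267  0.0233] 88 [119 116 112]
   0.111 Y [-0.0775 -0.0727 -0.0598] X [-0.0289  0.0265] 81 [74 71 70]
   0.123 Y [-0.0777 -0.072  -0.0601] X [-0.0288  0.0251] 95 [69 66 65]
   0.135 Y [-0.0794 -0.0721 -0.0617] X [-0.0292  0.0253] 60 [68 65 64]
   0.147 Y [-0.0798 -0.0771 -0.0545] X [-0.0269  0.0296] 50 [61 59 58]
   0.159 Y [-0.083  -0.0767 -0.0674] X [-0.0268  0.0263] 54 [58 56 55]
   0.171 Y [-0.0835 -0.08   -0.0656] X [-0.0243  0.0263] 67 [58 56 55]
   0.183 Y [-0.0851 -0.0794 -0.0656] X [-0.0281  0.0226] 68 [58 56 55]
   0.195 Y [-0.0862 -0.0819 -0.0754] X [-0.0274  0.0218] 78 [58 56 56]
top stop Y [-0.1032 -0.0799] X [-0.0318  0.0123] 78
top plate Y [-0.0524 -0.0453] X [-0.0332 -0.0018] 29
wris
[... 219 characters left out ...]
0596 -0.0587 -0.0566] X [-0.0176  0.0243] 949 [32 31 31]
   0.111 Y [-0.061  -0.0586 -0.0564] X [-0.0255  0.0288] 1741 [42 41 40]
   0.123 Y [-0.0733 -0.0609 -0.0565] X [-0.0244  0.0259] 5079 [31 30 30]
   0.135 Y [-0.0776 -0.0622 -0.0554] X [-0.0244  0.0259] 2147 [48 47 45]
   0.147 Y [-0.0665 -0.0557 -0.0539] X [-0.0297  0.0295] 2032 [28 29 29]
   0.159 Y [-0.0563 -0.0552 -0.0503] X [-0.0245  0.0292] 963 [26 28 28]
   0.171 Y [-0.0582 -0.051  -0.0501] X [-0.021   0.0271] 5323 [27 28 28]
   0.183 Y [-0.0576 -0.0512 -0.0501] X [-0.0194  0.0253] 7453 [26 27 27]
20.2 [-9.42212874 -5.23529998 25.67017072] [-0.41199709  2.10005475  0.05767791] 73.54901432991028 [0.56954554 0.09176722 0.17549509]
```

View pics/s4.png

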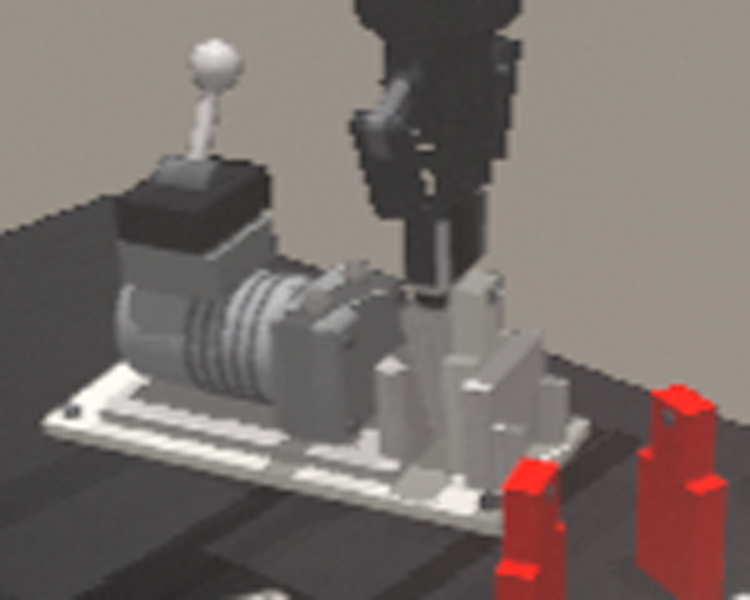

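Crop: the wedge is seated at (430,360) between the end plate (395,410) and the spacer (475,330), with the toggle over at (215,65). A steady 26 N push gives almost no net sideways force along the gap, so it is jammed and bears on both sides. Handing in.

```bash
python3 -c "
from plant import arm
print(arm.hand_in())"
```

```text
the job is handed in; nothing more can be done
None
```

I handed the job in with the pump switched off, the thick spacer standing against the stop (the gap measured about 32 mm), and the wedge jammed, gripped and pressed down at about 26 N; no verdict came back.

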